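# Prop the storage box's lid on its stay

### The arm

A 7-joint arm with a two-finger parallel gripper is mounted at the origin on the work surface. World frame = base frame: x ahead of the robot, y to its left, z up, the work surface at z = 0. Lengths are in m, angles in rad, forces in N, time in s.
With the tool pointing down it reaches from about 0.4 to 0.875 m from the base axis. Payload 19.3 kg.
Tool frame: the origin (TCP) lies at the very end of the fingers, on their centre line; the grasp point (between the pads) lies 19 mm behind it; z points along the fingers, y is the direction in which the jaws open and shut (so a half turn about z gives the same grasp; the last joint's range is limited). The gripper opens to 85 mm and grips with 20 to 120 N. Pads are 22 mm wide; open, the fingers measure 114 mm over their backs; the gripper's body (76 mm by 85 mm) begins 54 mm behind the grasp point. The pads swing forward as they close: fully open they stand 13 mm farther back than shut.
Start: joints at [-1.354, 0.521, -0.036, 1.599, 0.021, 1.021, -0.113], TCP at [0.177, 0.599, 0.231] pointing down, gripper open.
Joint ranges: [-2.91, 2.91], [-0.3, 2.13], [-1.5, 1.42], [0.17, 2.43], [-1.26, 4.41], [0.16, 1.93], [-2.52, 2.52]. Speed limits (rad/s): [1.89, 1.89, 2.39, 2.39, 3.01, 3.01, 3.01].

### API

Orientations are given as [roll, pitch, yaw] about the fixed x, y, z axes, in that order (R = Rz(yaw) Ry(pitch) Rx(roll)).
In Python, from workcell import bot gives the robot as it stands.
- The arm moves only by the tool apply_moves, never from a script. Its argument "commands" is a list of rows, each an object with "travel": the shift along the tool's x, y, z in m, a list of three; "twist": the turn, a rotation vector about the tool's x, y, z in degrees, a list of three; "claw": the finger opening in m, from 0 to 0.0854. A call has 1 to 10 rows; each row is the pose to reach, as a shift and turn from the pose commanded when the call began, along the tool's axes at that moment; what a row does not reach only later rows make up. A row lasts 1/10 s, in which the tool goes at most 50 mm and 8.59 degrees, less where a joint would pass 70% of its speed; a pose out of reach is approached as far as the arm can. A call with a gripper value outside its range is refused whole. The fingers move at their own pace and stop on an object; "force" is the grip in N (left out, the last holds). Time passes only in rows, so rows that repeat a pose let the fingers close. It gives the time, the measured TCP pose, the force and the opening at its end, in the units of the state.
- bot.observe(): the state, without advancing time (a new reading comes with each control period).
- bot.grab_frame(name): name is "side" or "top"; returns a dict with "frame" (480x640x3 uint8, blue, green, red), "fx", "fy", "cx", "cy" (pixels), "pose" (4x4, takes a point from camera to world coordinates). Camera axes: x right, y up, looking along -z (the intrinsics and any distortion apply to the point x, -y, -z); pixel columns grow to the right and rows downward; lengths in m; the calibration is good to about 2 mm. A picture is of the moment at which its call begins. There is no depth.
- bot.job_done(): hands the job in, once; it reports no verdict.
The state is a dict: "clock": time; "qpos": joint angles; "qd": joint speeds; "joint_efforts": joint torques, N m; "position": TCP position; "tool_rot": TCP orientation; "force": force on the tool from outside, world axes, zero at the start; "moment": the same for the moment, N m; "grip_width": finger opening in m.
Only numpy, scipy, OpenCV 4.12 (cv2) and the standard library are available. Lean on these libraries where they do the work, as an engineer would, in place of code of your own. Each camera call takes 0.05 s, during which the arm holds its last target.

### The job

Prop the lid of the storage box open on its stay: swing the yellow stay up by its side pin as far as it goes while the lid is still standing, then tip the lid forward so that it comes to rest on the raised stay. Let go of everything.

Things in the scene. Friction and masses are not known exactly. Their poses are not given: they have to be found in the camera images.
- box: Open blue-grey plastic box, 240 mm along x, 260 along y, 100 high, fixed, turned up to 13 degrees. Origin: centre of its underside; z up, +x away from the robot towards the lid's hinge, +y (left) towards the side with the yellow stay. Lid hinge line: along y at x = +120 mm, z = 122 mm. Stay pivot (axis along y): x = -35, y = +120, z = 112 mm.
- lid (a joint): Pale grey flat lid, blue panel outside, 225 mm from hinge line to free edge, 260 wide, 8 thick (hinge at mid-thickness), 0.3 kg. Angle in rad: 0 = level over the box, 1.57 = upright (edge 347 mm up), 1.85 = back stop. Starts 1.55 to 1.75. Hinge friction 0.1 N m holds it near upright; tipped below about 1.1 it sinks by itself: onto the raised stay, to rest at about 0.74, or shut if the stay is down.
- stay (a joint): Yellow bar on the box's left rim, 10 mm wide, 125 mm from pivot to the centre of its black rubber tip (12 mm diameter). Angle in rad: 0 = level along the rim, pointing away from the robot at the lid; grows as the tip rises and swings towards the robot; 1.48 = stop, about upright. Starts 0 to 0.3. Light friction keeps it where it is left; raising it by the pin takes about 1 N.
- stay_pin (a point): Grip point on the axis of the stay's round yellow side pin (12 mm diameter). The pin is parallel to the pivot axis, 85 mm from the pivot, and reaches 55 mm to the left from the bar's middle plane; the point is 35 mm out (25 mm outside the box wall), free air below. The bar goes on 46 mm past the pin. Axes turn with the stay: x along the bar from the pivot, y out along the pin.

How it is judged:
On the way, in this order (a step that is already met when the one before it is completed fails the run):
1. the stay is swung up while the lid still stands (value of joint stay above 1.3 rad and value of joint lid above 1.2 rad), for 0.2 s.
2. the lid rests on the raised stay (value of joint stay above 1.3 rad and value of joint lid between 0.66 and 0.84 rad and velocity of joint lid between -0.05 and 0.05 rad/s), for 0.2 s.
At the end, for the whole second after the job is handed in: The stay is up (joint above 1.3 rad, stop at 1.48) and the lid is at rest on it, at 0.66 to 0.84 rad (about 0.74) (all of step 2); the robot touches nothing.
It also fails if it takes over 48 s, if anything falls off the work surface, if the arm or the gripper's body presses on something with over 40 N, if the wrist force passes 120 N, or if a joint passes its speed limit or range.

## Working session

There is one attempt and no reset: what is moved stays moved. The work goes in short steps, Python scripts to look and compute and a tool call to move; the robot and the scene stay as the last step left them, time stands still between calls to the robot, and variables do not carry over. Pictures are saved under pics/ and viewed, and the job is handed in when it is done.

Besides the shell and the picture viewer there is one more tool, called after "Call:" by a JSON object that holds its "method" and its "body". apply_moves: Moves the arm, as the interface text tells. Its arguments: {"type":"object","properties":{"commands":{"type":"array"},"force":{"type":"number"}},"required":["commands"]}

```bash
ls; mkdir -p pics; python3 - <<'E'
from workcell import bot
import cv2,numpy as np
for n in("side","top"):
    f=bot.grab_frame(n); cv2.imwrite(f"pics/a_{n}.png",f["frame"]); np.savez(f"pics/a_{n}.npz",**f)
    print(n,{k:f[k] for k in f if k!="frame"})
print(bot.observe())
E
```

```text
pics
side {'fx': 465.81448558237753, 'fy': 465.81448558237753, 'cx': 308.4802228496583, 'cy': 227.92391809484698, 'pose': array([[-7.61297634e-01,  5.74008887e-01, -3.01562117e-01,
         3.49439702e-01],
       [-6.48402514e-01, -6.73732829e-01,  3.54483081e-01,
         3.30280047e-01],
       [ 3.04140937e-04,  4.65400766e-01,  8.85100014e-01,
         6.91887868e-01],
       [ 0.00000000e+00,  0.00000000e+00,  0.00000000e+00,
         1.00000000e+00]])}
top {'fx': 621.2077855718555, 'fy': 621.2077855718555, 'cx': 326.0099215420515, 'cy': 241.64908306941797, 'pose': array([[-0.01931214,  0.98903085, -0.14644119,  0.40791831],
       [-0.99981196, -0.01936148,  0.00108854,  0.1112032 ],
       [-0.00175872,  0.14643468,  0.98921878,  1.01768617],
       [ 0.        ,  0.        ,  0.        ,  1.        ]])}
{'clock': 0.1, 'qpos': array([-1.35418329,  0.52198666, -0.03629569,  1.59993025,  0.02118581,
        1.0210899 , -0.11281107]), 'qd': array([-0.00186891, -0.00264642,  0.00104396, -0.00153845,  0.00074353,
       -0.00281161,  0.00140064]), 'joint_efforts': array([ 6.12417600e-03, -9.28498077e+01,  1.98547594e+00, -3.70527112e+01,
        1.83458102e-02,  5.46614770e-03, -6.15369430e-06]), 'position': array([0.17677351, 0.59917506, 0.23077097]), 'tool_rot': array([-3.14056564e+00,  7.48333558e-05,  2.85472228e+00]), 'force': array([ 0.0186686 ,  0.66678177, -0.1016319 ]), 'moment': array([ 0.03903706, -0.05663807, -0.02988646]), 'grip_width': 0.08537544308853887}
```

View pics/a_side.png

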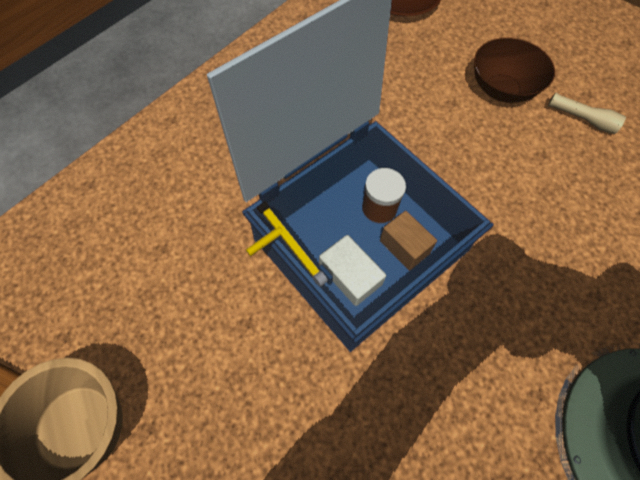

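View pics/a_top.png

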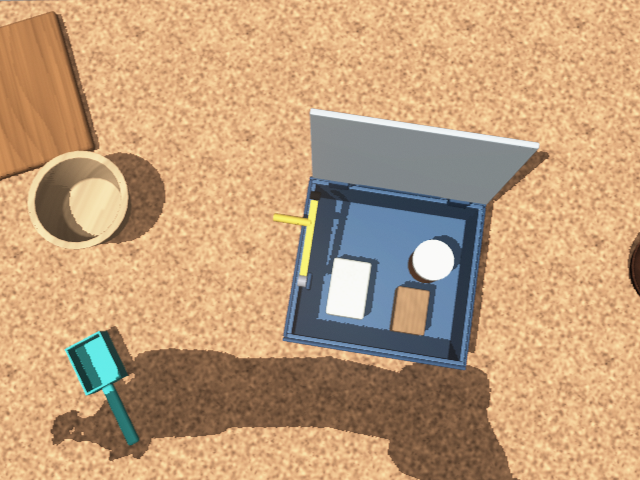

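The side view shows the lid standing, the yellow bar from about (320,275) to (267,212), and the pin end at (250,252). The top view shows rim corners near (313,180), (485,205), (465,365) and (287,340), with the pin from (275,217) to (308,221). Next I'll zoom in and measure.

```bash
cat > h.py <<'E'
import numpy as np,cv2
def ray(f,u,v):
    P=f["pose"]; d=np.array([(u-f["cx"])/f["fx"],-(v-f["cy"])/f["fy"],-1.])
    return P[:3,3],P[:3,:3]@d
def onz(f,u,v,z):
    o,d=ray(f,u,v); return o+d*(z-o[2])/d[2]
def tri(f,a,g,b):
    o1,d1=ray(f,*a);o2,d2=ray(g,*b)
    s=np.linalg.lstsq(np.c_[d1,-d2],o2-o1,rcond=None)[0]
    p,q=o1+s[0]*d1,o2+s[1]*d2
    return (p+q)/2,np.linalg.norm(p-q)
def proj(f,p):
    P=f["pose"]; c=P[:3,:3].T@(np.asarray(p)-P[:3,3])
    return np.array([f["cx"]+f["fx"]*c[0]/-c[2],f["cy"]-f["fy"]*c[1]/-c[2]])
def yellow(im):
    h=cv2.cvtColor(im,cv2.COLOR_BGR2HSV)
    return cv2.inRange(h,(22,170,90),(34,255,255))
E
python3 - <<'E'
from h import *
for n in("side","top"):
    f=np.load(f"pics/a_{n}.npz"); im=f["frame"]
    h=cv2.cvtColor(im,cv2.COLOR_BGR2HSV)
    m=yellow(im); k,l,s,c=cv2.connectedComponentsWithStats(m)
    i=1+np.argmax(s[1:,4]); print(n,s[i])
    b=cv2.inRange(h,(100,70,20),(125,255,255)); k,l,s,c=cv2.connectedComponentsWithStats(b)
    i=1+np.argmax(s[1:,4]); mm=(l==i).astype(np.uint8)
    cs=max(cv2.findContours(mm,0,2)[0],key=cv2.contourArea)
    hull=cv2.convexHull(cs); print(cv2.approxPolyDP(hull,5,True)[:,0].tolist())
    x,y,w,hh={"side":(200,120,320,240),"top":(260,160,240,220)}[n]
    z=cv2.resize(im[y:y+hh,x:x+w],None,fx=2.5,fy=2.5,interpolation=cv2.INTER_CUBIC)
    cv2.imwrite(f"pics/az_{n}.png",z)
E
```

```text
side [ 246  208   73   67 1004]
[[367, 121], [492, 224], [350, 350], [255, 239], [243, 211]]Traceback (most recent call last):
  File "<stdin>", line 6, in <module>
    return _wrapfunc(a, 'argmax', axis=axis, out=out, **kwds)
    return bound(*args, **kwds)
ValueError: attempt to get argmax of an empty sequence
```

View pics/az_side.png

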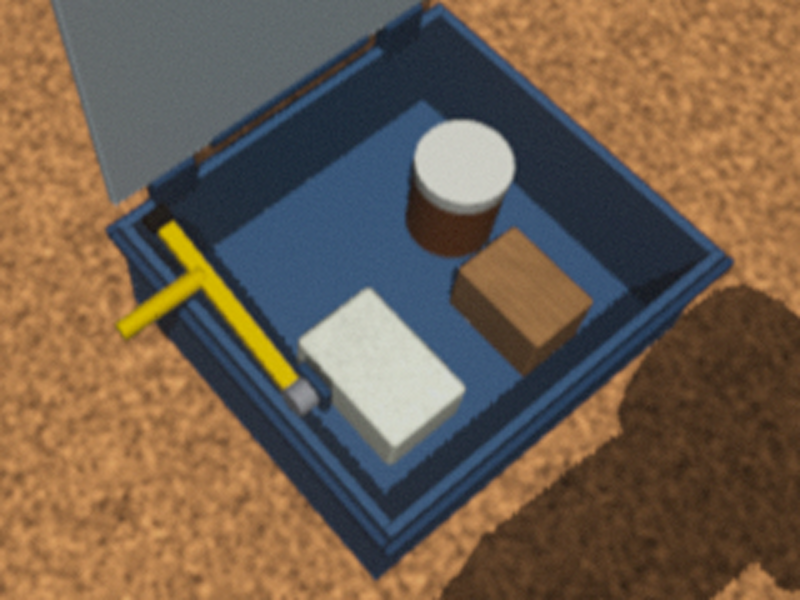

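In the zoomed side view (2.5x, offset 200,120), the rim corners are at zoom pixels (437,7), (732,262), (385,548) and (110,228). The pin end is at about (125,330) and the pin root at about (200,280).

```bash
sed -i 's/(22,170,90),(34/(20,130,90),(36/' h.py
python3 - <<'E'
from h import *
f=np.load("pics/a_top.npz"); im=f["frame"]
print(cv2.cvtColor(im,cv2.COLOR_BGR2HSV)[[219,240],[290,309]])
h=cv2.cvtColor(im,cv2.COLOR_BGR2HSV)
m=yellow(im); k,l,s,c=cv2.connectedComponentsWithStats(m); print(s[1:][s[1:,4]>40])
x,y,w,hh=260,160,240,220
cv2.imwrite("pics/az_top.png",cv2.resize(im[y:y+hh,x:x+w],None,fx=2.7,fy=2.7,interpolation=cv2.INTER_CUBIC))
b=cv2.inRange(h,(100,70,20),(125,255,255)); k,l,s,c=cv2.connectedComponentsWithStats(b)
i=1+np.argmax(s[1:,4]); mm=(l==i).astype(np.uint8)
cs=max(cv2.findContours(mm,0,2)[0],key=cv2.contourArea)
print(cv2.approxPolyDP(cv2.convexHull(cs),3,True)[:,0].tolist())
E
```

```text
[[ 28 137 249]
 [ 29 132 249]]
[[273 200  45  76 749]]
[[310, 177], [485, 204], [464, 369], [283, 340]]
```

View pics/az_top.png

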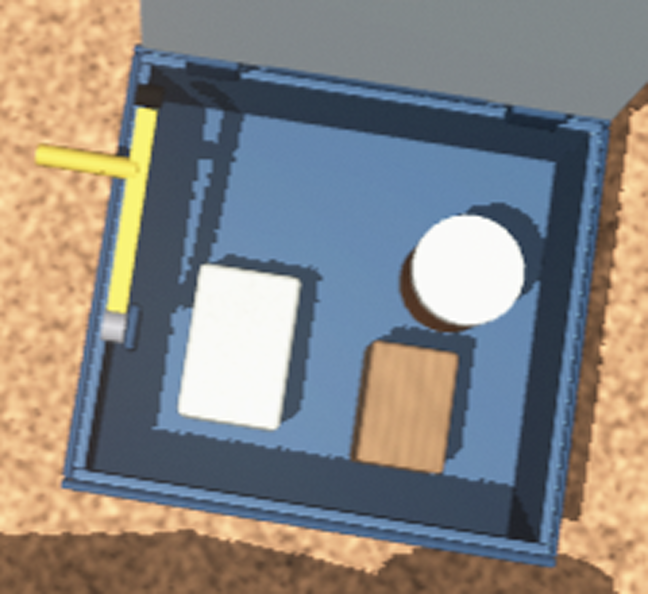

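In the zoomed top view (2.7x, offset 260,160), the rim corners are at zoom (138,47), (608,121), (552,555) and (66,480). The pin runs from (37,153) to (128,168), and the bar tip is hidden in the shadow at the back.

```bash
python3 - <<'E'
from h import *
t=np.load("pics/a_top.npz"); s=np.load("pics/a_side.npz")
T=np.array([(138,47),(608,121),(552,555),(66,480)])/2.7+[260,160]
S=np.array([(437,7),(732,262),(385,548),(110,228)])/2.5+[200,120]
mod=np.array([[.12,.13],[.12,-.13],[-.12,-.13],[-.12,.13]])
for f,A in((t,T),(s,S)):
    W=np.array([onz(f,*p,.1) for p in A])[:,:2]
    c=W.mean(0); H=mod.T@(W-c); U,_,V=np.linalg.svd(H); R=V.T@U.T
    print(c,np.degrees(np.arctan2(R[1,0],R[0,0])),(np.linalg.norm(np.roll(W,-1,0)-W,axis=1)*1e3).round(1),np.abs(W-c-mod@R.T).max())
for a,b in zip(T,S): print(tri(t,a,s,b))
print("pin end",tri(t,np.array((40,154))/2.7+[260,160],s,np.array((124,330))/2.5+[200,120]))
print("pin root",tri(t,np.array((128,168))/2.7+[260,160],s,np.array((200,278))/2.5+[200,120]))
# lid free edge corners top
print("lidL",tri(t,(311,111),s,(212,77)))
E
```

```text
[0.49979571 0.02174046] -10.14072447467584 [265.7 240.9 264.4 243.4] 0.003188263799276586
[0.49758385 0.02600269] -100.36649364162227 [245.6 265.4 242.  261.7] 0.014233876849774604
(array([0.51516666, 0.11497794, 0.41142378]), np.float64(0.0944371092102099))
(array([ 0.45217639, -0.02972103,  0.27492513]), np.float64(0.23081301084689548))
(array([ 0.38578111,  0.00368206, -0.07329809]), np.float64(0.26024828881999706))
(array([0.44164118, 0.19733054, 0.42686205]), np.float64(0.11762323826606065))
pin end (array([0.57659673, 0.18374662, 0.13116188]), np.float64(0.0002723342433859668))
pin root (array([0.56660548, 0.1360036 , 0.13394511]), np.float64(0.002313549156716193))
lidL (array([0.65589712, 0.12364447, 0.34473405]), np.float64(0.002921185962411865))
```

```bash
cat >> h.py <<'E'
from scipy.spatial.transform import Rotation as Rn
def pose(st): return np.array(st["position"]),Rn.from_euler('xyz',st["tool_rot"]).as_matrix()
def rel(st,p,R):
    p0,R0=pose(st)
    return (R0.T@(np.asarray(p)-p0)).round(4),np.degrees(Rn.from_matrix(R0.T@R).as_rotvec()).round(2)
E
python3 - <<'E'
from h import *
t=np.load("pics/a_top.npz"); s=np.load("pics/a_side.npz")
T=np.array([(138,47),(608,121),(552,555),(66,480)])/2.7+[260,160]
S=np.array([(110,228),(437,7),(732,262),(385,548)])/2.5+[200,120]
mod=np.array([[.12,.13],[.12,-.13],[-.12,-.13],[-.12,.13]])
r=[]
for f,A in((t,T),(s,S)):
    W=np.array([onz(f,*p,.1) for p in A])[:,:2]
    c=W.mean(0); H=mod.T@(W-c); U,_,V=np.linalg.svd(H); R=V.T@U.T
    a=np.arctan2(R[1,0],R[0,0]); r.append([*c,a])
    print(c,np.degrees(a),(np.linalg.norm(np.roll(W,-1,0)-W,axis=1)*1e3).round(1),np.abs(W-c-mod@R.T).max())
for a,b in zip(T,S): print(tri(t,a,s,b))
b=np.mean(r,0); np.save("box.npy",b); 
def tob(p):
    R=np.array([[np.cos(b[2]),-np.sin(b[2])],[np.sin(b[2]),np.cos(b[2])]]); return np.r_[R.T@(p[:2]-b[:2]),p[2]]
for p in ([.5766,.1837,.1312],[.5666,.136,.1339],[.6559,.1236,.3447]): print(tob(np.array(p)).round(4))
E
```

```text
[0.49979571 0.02174046] -10.14072447467584 [265.7 240.9 264.4 243.4] 0.003188263799276586
[0.49758385 0.02600269] -10.387492758580327 [261.7 245.6 265.4 242. ] 0.003871710969019837
(array([0.64447107, 0.1309967 , 0.09277039]), np.float64(0.00015178878191826655))
(array([ 0.59830125, -0.13329318,  0.0884092 ]), np.float64(0.001697131452208047))
(array([ 0.35498694, -0.08958874,  0.08969925]), np.float64(0.005457392904559875))
(array([0.40350915, 0.17453562, 0.08844911]), np.float64(0.0009827944908566359))
[0.0482 0.1712 0.1312]
[0.0468 0.1224 0.1339]
[0.1369 0.1261 0.3447]
```

```bash
cat >> h.py <<'E'
C=np.array([.5003,.0207]); YAW=np.radians(-10.25)
B=Rn.from_euler('z',YAW).as_matrix()
def w(p): return B@np.asarray(p,float)+np.r_[C,0]
def bx(p): return B.T@(np.asarray(p)-np.r_[C,0])
def tool(tilt):
    t=np.radians(tilt); z=B@np.array([0,-np.sin(t),-np.cos(t)]); y=B@np.array([1.,0,0])
    return np.c_[np.cross(y,z),y,z]
E
python3 - <<'E'
from h import *
from workcell import bot
st=bot.observe(); R=tool(15); g=w([.047,.158,.134])
print(g, rel(st,g+R[:,2]*(.016-.09),R), rel(st,g+R[:,2]*.016,R))
E
```

```text
[0.57466499 0.16781508 0.134     ] (array([-0.5016, -0.2821,  0.0256]), array([ 10.92, -12.17,  83.3 ])) (array([-0.5041, -0.3051,  0.1126]), array([ 10.92, -12.17,  83.3 ]))
```

Call:
{"method": "apply_moves", "body": {"commands": [{"travel": [-0.05, -0.03, -0.03], "twist": [0, 0, 8], "claw": 0.085}, {"travel": [-0.5, -0.28, -0.03], "twist": [10.9, -12.2, 83.3], "claw": 0.085}, {"travel": [-0.5, -0.28, -0.03], "twist": [10.9, -12.2, 83.3], "claw": 0.085}, {"travel": [-0.5, -0.28, -0.03], "twist": [10.9, -12.2, 83.3], "claw": 0.085}, {"travel": [-0.5, -0.28, -0.03], "twist": [10.9, -12.2, 83.3], "claw": 0.085}, {"travel": [-0.5, -0.28, -0.03], "twist": [10.9, -12.2, 83.3], "claw": 0.085}, {"travel": [-0.5, -0.28, -0.03], "twist": [10.9, -12.2, 83.3], "claw": 0.085}, {"travel": [-0.5, -0.28, -0.03], "twist": [10.9, -12.2, 83.3], "claw": 0.085}, {"travel": [-0.5, -0.28, -0.03], "twist": [10.9, -12.2, 83.3], "claw": 0.085}, {"travel": [-0.5, -0.28, -0.03], "twist": [10.9, -12.2, 83.3], "claw": 0.085}], "force": 25}}

```text
clock: 1.1
position: [0.523, 0.2442, 0.2602]
tool_rot: [3.14, 0.262, 1.386]
force: [0.7, 0.6, 0.8]
grip_width: 0.0848
```

```bash
python3 - <<'E'
from h import *
from workcell import bot
st=bot.observe(); R=tool(15); g=w([.047,.158,.134])
print(bx(st["position"]),st["qpos"].round(2), rel(st,g+R[:,2]*(.016-.08),R), rel(st,g+R[:,2]*.016,R))
E
```

```text
[-0.01744785  0.22396251  0.26022874] [-0.95  0.55  0.47  1.58 -0.04  1.22 -0.69] (array([-0.0307,  0.0646,  0.075 ]), array([-0.01,  0.01, -0.3 ])) (array([-0.0307,  0.0646,  0.155 ]), array([-0.01,  0.01, -0.3 ]))
```

Call:
{"method": "apply_moves", "body": {"commands": [{"travel": [-0.02, 0.04, 0.02], "twist": [0, 0, 0], "claw": 0.085}, {"travel": [-0.031, 0.065, 0.06], "twist": [0, 0, 0], "claw": 0.085}, {"travel": [-0.031, 0.065, 0.075], "twist": [0, 0, 0], "claw": 0.085}, {"travel": [-0.031, 0.065, 0.075], "twist": [0, 0, 0], "claw": 0.085}]}}

```text
clock: 1.5
position: [0.5765, 0.1839, 0.1936]
tool_rot: [-3.139, 0.264, 1.391]
force: [-0.9, 0.4, -0.2]
grip_width: 0.085
```

```bash
python3 - <<'E'
from h import *
from workcell import bot
st=bot.observe(); R=tool(15); g=w([.047,.158,.134])
print(bx(st["position"]), rel(st,g+R[:,2]*.016,R))
for n in("side","top"):
    f=bot.grab_frame(n); cv2.imwrite(f"pics/b_{n}.png",f["frame"])
E
```

```text
[0.04593455 0.17417622 0.193617  ] (array([-0.    ,  0.0013,  0.0778]), array([-0.16,  0.11, -0.07]))
```

View pics/b_side.png

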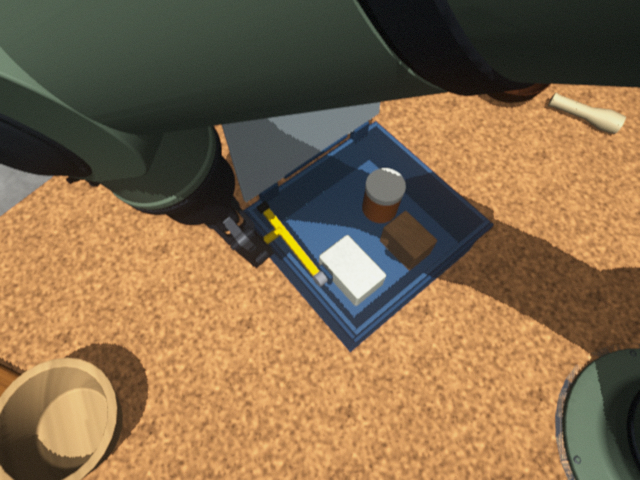

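View pics/b_top.png

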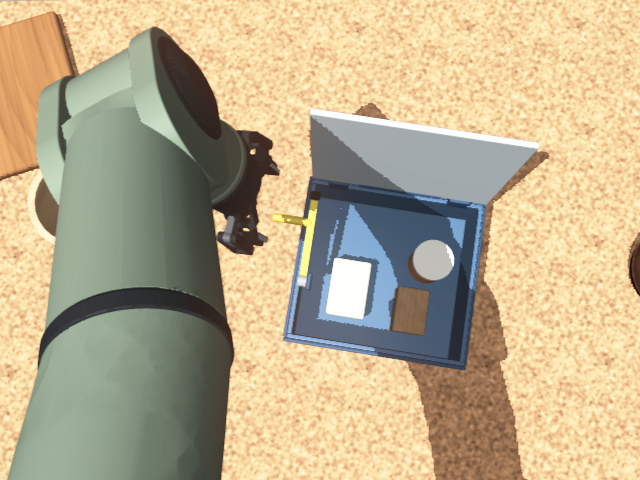

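The fingers straddle the pin (top view around (260,205)) and the lid hasn't moved. Going down and closing.

Call:
{"method": "apply_moves", "body": {"commands": [{"travel": [0, 0.001, 0.03], "twist": [0, 0, 0], "claw": 0.085}, {"travel": [0, 0.001, 0.06], "twist": [0, 0, 0], "claw": 0.085}, {"travel": [0, 0.001, 0.078], "twist": [0, 0, 0], "claw": 0.085}, {"travel": [0, 0.001, 0.078], "twist": [0, 0, 0], "claw": 0.03}, {"travel": [0, 0.001, 0.078], "twist": [0, 0, 0], "claw": 0.0}, {"travel": [0, 0.001, 0.078], "twist": [0, 0, 0], "claw": 0.0}, {"travel": [0, 0.001, 0.078], "twist": [0, 0, 0], "claw": 0.0}, {"travel": [0, 0.001, 0.078], "twist": [0, 0, 0], "claw": 0.0}], "force": 25}}

```text
clock: 2.4
position: [0.5746, 0.1659, 0.1211]
tool_rot: [3.141, 0.26, 1.392]
force: [-27.3, 1.7, -5.5]
grip_width: 0.0119
```

```bash
python3 - <<'E'
from h import *
from workcell import bot
st=bot.observe(); R=pose(st)[1]
print(bx(st["position"]-R[:,2]*.016), bx(st["position"]),st["grip_width"],st["force"])
f=bot.grab_frame("top"); np.savez("pics/c_top.npz",**f)
im=f["frame"][120:320,220:420]
cv2.imwrite("pics/c_top.png",cv2.resize(im,None,fx=3,fy=3,interpolation=cv2.INTER_CUBIC))
E
```

```text
[0.04728372 0.16026674 0.13652577] [0.04729185 0.1561481  0.12106495] 0.011858872115956029 [-27.28722496   1.67569332  -5.5250378 ]
```

View pics/c_top.png

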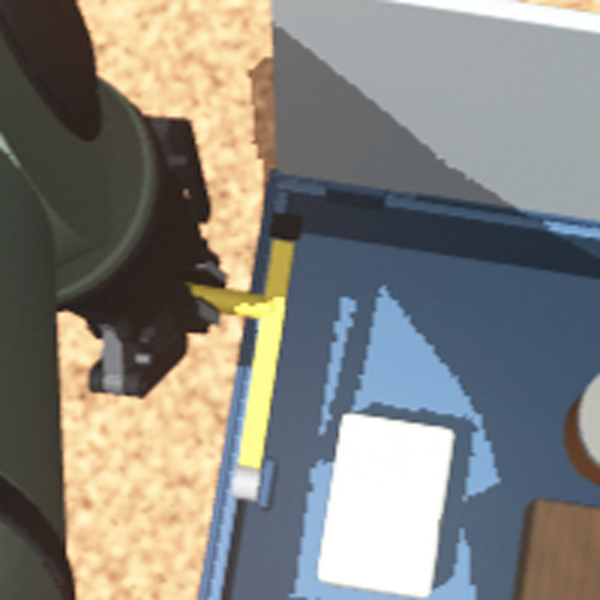

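Pin gripped (width 11.9 mm), with a side load of about 27 N towards -x. I'll ease the tool that way.

Call:
{"method": "apply_moves", "body": {"commands": [{"travel": [0, -0.001, 0], "twist": [0, 0, 0], "claw": 0.0}, {"travel": [0, -0.002, 0], "twist": [0, 0, 0], "claw": 0.0}, {"travel": [0, -0.002, 0], "twist": [0, 0, 0], "claw": 0.0}], "force": 20}}

```text
clock: 2.75
position: [0.5737, 0.1663, 0.1209]
tool_rot: [3.139, 0.26, 1.392]
force: [4.4, 2.5, -1.2]
grip_width: 0.011
```

Call:
{"method": "apply_moves", "body": {"commands": [{"travel": [-0.0031, -0.0041, -0.0117], "twist": [0, 0, 0], "claw": 0.0}, {"travel": [-0.0061, -0.0099, -0.0226], "twist": [0, 0, 0], "claw": 0.0}, {"travel": [-0.0087, -0.0173, -0.0326], "twist": [0, 0, 0], "claw": 0.0}, {"travel": [-0.0111, -0.0263, -0.0413], "twist": [0, 0, 0], "claw": 0.0}, {"travel": [-0.0111, -0.0263, -0.0413], "twist": [0, 0, 0], "claw": 0.0}]}}

```text
clock: 3.25
position: [0.5509, 0.1707, 0.1667]
tool_rot: [3.131, 0.257, 1.39]
force: [19.3, -2.1, 17.5]
grip_width: 0.0107
```

```bash
python3 - <<'E'
from h import *
from workcell import bot
st=bot.observe()
print(bx(st["position"]),B.T@st["force"])
for n in("side","top"):
    f=bot.grab_frame(n); np.savez(f"pics/d_{n}.npz",**f); cv2.imwrite(f"pics/d_{n}.png",f["frame"])
E
```

```text
[0.02305047 0.15662939 0.16672995] [19.33611671  1.40073678 17.47878485]
```

View pics/d_side.png

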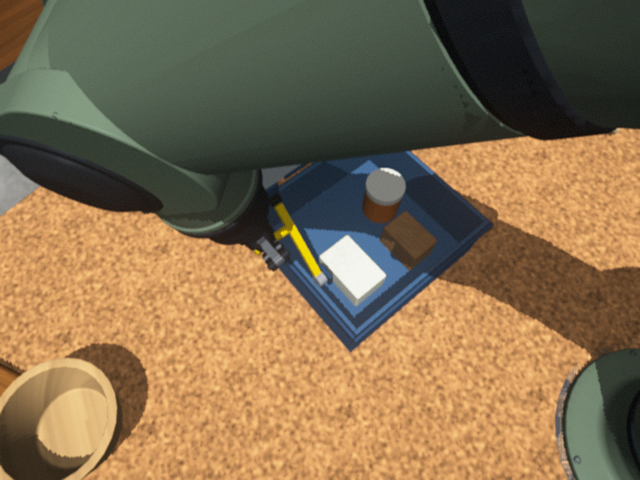

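The force of about 26 N points radially outward, so the arc centre is about 2 mm too low. I'll correct z and continue.

Call:
{"method": "apply_moves", "body": {"commands": [{"travel": [-0.0026, -0.0095, -0.0098], "twist": [0, 0, 0], "claw": 0.0}, {"travel": [-0.0042, -0.021, -0.0158], "twist": [0, 0, 0], "claw": 0.0}, {"travel": [-0.0053, -0.0333, -0.02], "twist": [0, 0, 0], "claw": 0.0}, {"travel": [-0.0058, -0.0416, -0.0217], "twist": [0, 0, 0], "claw": 0.0}, {"travel": [-0.0058, -0.0416, -0.0217], "twist": [0, 0, 0], "claw": 0.0}]}}

```text
clock: 3.85
position: [0.5075, 0.1785, 0.1881]
tool_rot: [3.136, 0.258, 1.392]
force: [4.5, 1.3, 27.5]
grip_width: 0.0111
```

```bash
python3 - <<'E'
from h import *
from workcell import bot
st=bot.observe()
print(bx(st["position"]),B.T@st["force"])
for n in("side","top"):
    f=bot.grab_frame(n); np.savez(f"pics/e_{n}.npz",**f); cv2.imwrite(f"pics/e_{n}.png",f["frame"])
E
```

```text
[-0.02097727  0.15653717  0.18809779] [ 4.22392217  2.09728136 27.48954647]
```

View pics/e_side.png

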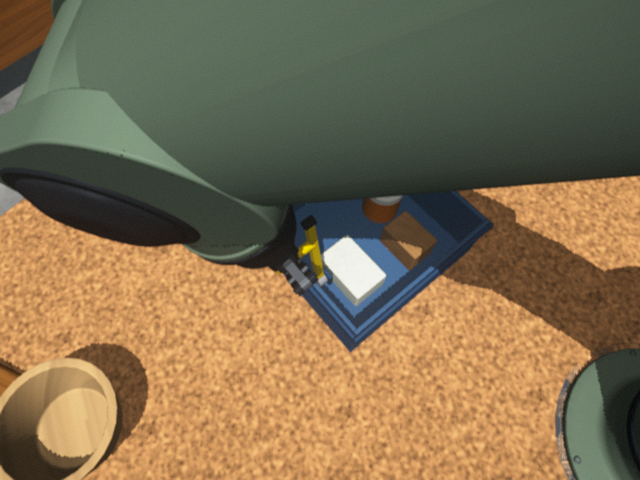

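View pics/e_top.png

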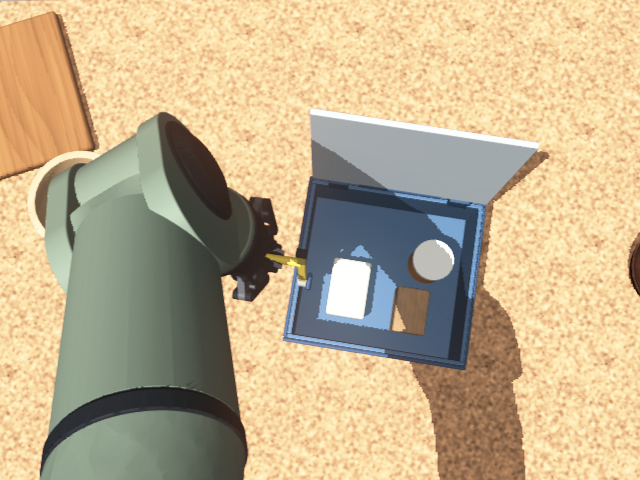

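The stay is near upright (top view: bar foreshortened at (303,270)), with about 27 N upward residual. I'll relieve that and push towards the stop.

Call:
{"method": "apply_moves", "body": {"commands": [{"travel": [-0.0008, -0.002, -0.003], "twist": [0, 0, 0], "claw": 0.0}, {"travel": [-0.0009, -0.005, -0.0033], "twist": [0, 0, 0], "claw": 0.0}, {"travel": [-0.0009, -0.007, -0.0033], "twist": [0, 0, 0], "claw": 0.0}, {"travel": [-0.0009, -0.007, -0.0033], "twist": [0, 0, 0], "claw": 0.0}, {"travel": [-0.0009, -0.007, -0.0033], "twist": [0, 0, 0], "claw": 0.0}]}}

```text
clock: 4.45
position: [0.4994, 0.1795, 0.1895]
tool_rot: [3.14, 0.26, 1.392]
force: [2.4, 3.3, 9.0]
grip_width: 0.0106
```

Call:
{"method": "apply_moves", "body": {"commands": [{"travel": [0, -0.001, 0], "twist": [0, 0, 0], "claw": 0.0}, {"travel": [0, -0.0015, 0], "twist": [0, 0, 0], "claw": 0.0}, {"travel": [0, -0.0015, 0], "twist": [0, 0, 0], "claw": 0.0}]}}

```text
clock: 4.75
position: [0.499, 0.1795, 0.1897]
tool_rot: [3.138, 0.26, 1.391]
force: [9.8, 1.9, 5.0]
grip_width: 0.0104
```

Call:
{"method": "apply_moves", "body": {"commands": [{"travel": [0, 0.001, 0], "twist": [0, 0, 0], "claw": 0.03}, {"travel": [0, 0.001, 0], "twist": [0, 0, 0], "claw": 0.05}, {"travel": [0, 0.001, 0], "twist": [0, 0, 0], "claw": 0.05}, {"travel": [0, 0.001, 0], "twist": [0, 0, 0], "claw": 0.05}, {"travel": [0, 0.001, -0.02], "twist": [0, 0, 0], "claw": 0.05}, {"travel": [0, 0.001, -0.05], "twist": [0, 0, 0], "claw": 0.05}, {"travel": [0, 0.001, -0.1], "twist": [0, 0, 0], "claw": 0.05}, {"travel": [0, 0.001, -0.14], "twist": [0, 0, 0], "claw": 0.05}, {"travel": [0, 0.001, -0.14], "twist": [0, 0, 0], "claw": 0.0}]}}

```text
clock: 5.65
position: [0.5063, 0.2164, 0.3285]
tool_rot: [3.137, 0.256, 1.392]
force: [0.1, -0.8, -1.5]
grip_width: 0.0366
```

```bash
python3 - <<'E'
from h import *
from workcell import bot
st=bot.observe()
print(bx(st["position"]),B.T@st["force"])
for n in("side","top"):
    f=bot.grab_frame(n); np.savez(f"pics/g_{n}.npz",**f); cv2.imwrite(f"pics/g_{n}.png",f["frame"])
E
```

```text
[-0.02894523  0.19367329  0.32853688] [ 0.26559116 -0.81400409 -1.45920019]
```

View pics/g_side.png

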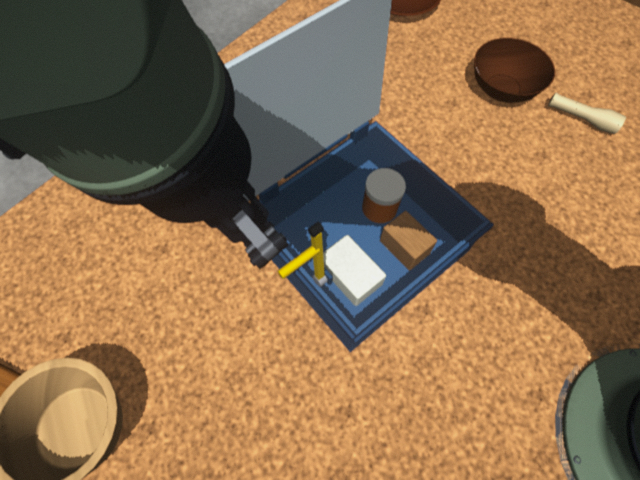

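View pics/g_top.png

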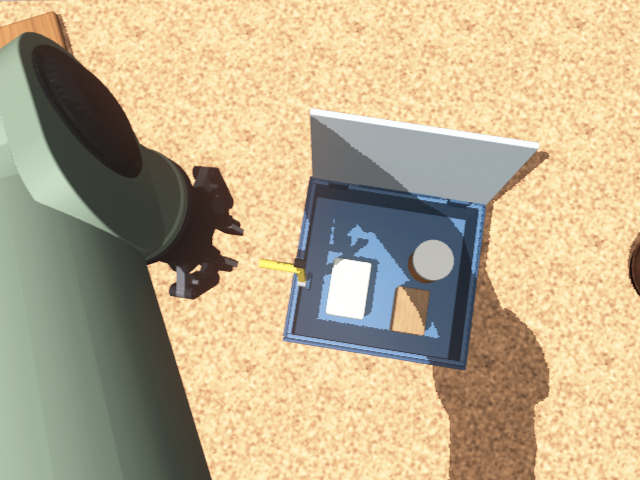

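The stay stays upright: tip at (316,230) and pin at (283,272)–(316,252) in the side view, pin end at (262,263) in the top view. The lid still stands. Next I'll check the angle.

```bash
python3 - <<'E'
from h import *
t=np.load("pics/g_top.npz"); s=np.load("pics/g_side.npz")
p,e=tri(t,(262,263.5),s,(283,274)); b=bx(p); print("pin end",b,e,"angle",np.arctan2(b[2]-.112,b[0]+.035))
for f,o in((t,(280,240)),(s,(290,215))):
    pass
for a in(1.3,1.4,1.48):
    tip=w([-.035+.125*np.cos(a),.12,.112+.125*np.sin(a)]); print(a,proj(t,tip),proj(s,tip))
for n,f,(x,y) in(("t",t,(240,210)),("s",s,(250,200))):
    cv2.imwrite(f"pics/gz_{n}.png",cv2.resize(f["frame"][y:y+100,x:x+100],None,fx=5,fy=5,interpolation=cv2.INTER_CUBIC))
p,e=tri(t,(311,111),s,(np.nan,0)) if 0 else (0,0)
E
```

```text
pin end [-0.02969537  0.17275505  0.19642787] 5.763393098357705e-05 angle 1.50804848760448
1.3 [303.57912975 245.22002809] [303.08680536 216.43279614]
1.4 [301.92245689 254.30313542] [309.95028752 222.63029749]
1.48 [300.59242657 261.84734471] [315.65295123 228.1784644 ]
```

View pics/gz_s.png

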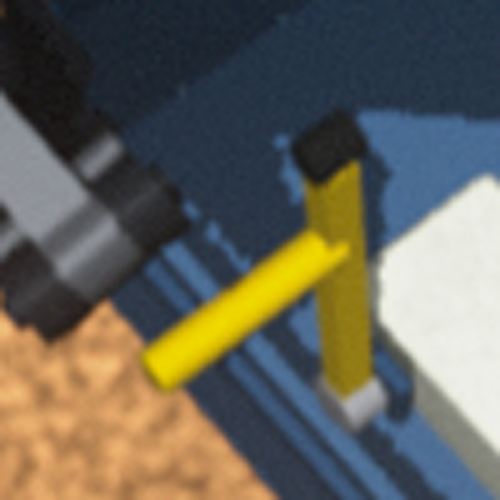

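View pics/gz_t.png

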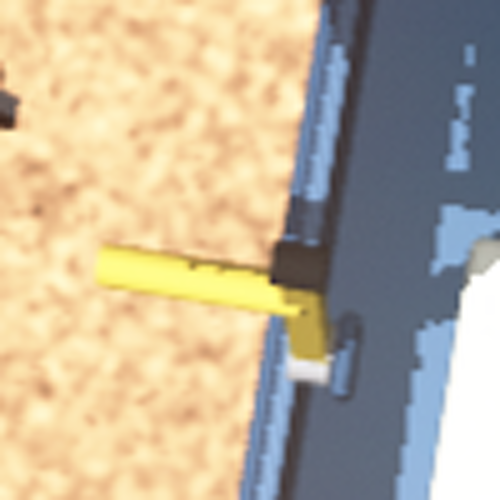

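The tip sits at (315.5,229) in the side view, against a predicted (315.7,228.2) for 1.48 rad, so the stay is at its stop. Now over and behind the lid with the fingers shut.

```bash
python3 - <<'E'
from h import *
from workcell import bot
st=bot.observe(); R=tool(0)
for p in([-.029,.19,.45],[.195,.06,.45]): print(rel(st,w(p),R))
E
```

```text
(array([-0.0341,  0.0012, -0.1208]), array([ 0.05, 14.91,  0.02]))
(array([-0.1598,  0.2252, -0.0872]), array([ 0.05, 14.91,  0.02]))
```

Call:
{"method": "apply_moves", "body": {"commands": [{"travel": [-0.013, 0, -0.045], "twist": [0, 7, 0], "claw": 0.0}, {"travel": [-0.026, 0, -0.09], "twist": [0, 14, 0], "claw": 0.0}, {"travel": [-0.034, 0.001, -0.121], "twist": [0, 14.9, 0], "claw": 0.0}, {"travel": [-0.16, 0.225, -0.087], "twist": [0, 14.9, 0], "claw": 0.0}, {"travel": [-0.16, 0.225, -0.087], "twist": [0, 14.9, 0], "claw": 0.0}, {"travel": [-0.16, 0.225, -0.087], "twist": [0, 14.9, 0], "claw": 0.0}, {"travel": [-0.16, 0.225, -0.087], "twist": [0, 14.9, 0], "claw": 0.0}, {"travel": [-0.16, 0.225, -0.087], "twist": [0, 14.9, 0], "claw": 0.0}, {"travel": [-0.16, 0.225, -0.087], "twist": [0, 14.9, 0], "claw": 0.0}, {"travel": [-0.16, 0.225, -0.087], "twist": [0, 14.9, 0], "claw": 0.0}]}}

```text
clock: 6.75
position: [0.7033, 0.0425, 0.4471]
tool_rot: [-3.139, 0.003, 1.389]
force: [-1.0, -0.1, 0.6]
grip_width: 0.0
```

```bash
python3 - <<'E'
from h import *
from workcell import bot
st=bot.observe(); R=tool(0); print(bx(st["position"]),st["qpos"].round(2),st["force"].round(1))
for p in([.195,.06,.45],[.195,.06,.30]): print(rel(st,w(p),R))
for n in("side","top"):
    f=bot.grab_frame(n); cv2.imwrite(f"pics/i_{n}.png",f["frame"])
E
```

```text
[0.19586288 0.05760149 0.44707757] [-0.4   0.61  0.54  1.01 -0.3   1.59 -0.13] [-1.  -0.1  0.6]
(array([ 0.0024, -0.0009, -0.0029]), array([-0.15,  0.16, -0.19]))
(array([ 0.0028, -0.0005,  0.1471]), array([-0.15,  0.16, -0.19]))
```

View pics/i_side.png

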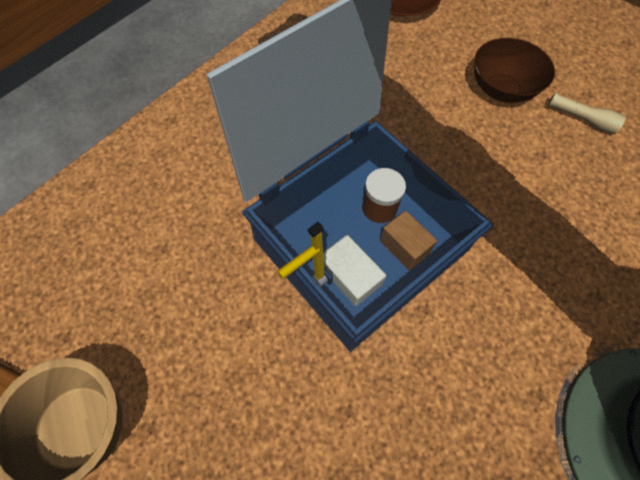

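View pics/i_top.png

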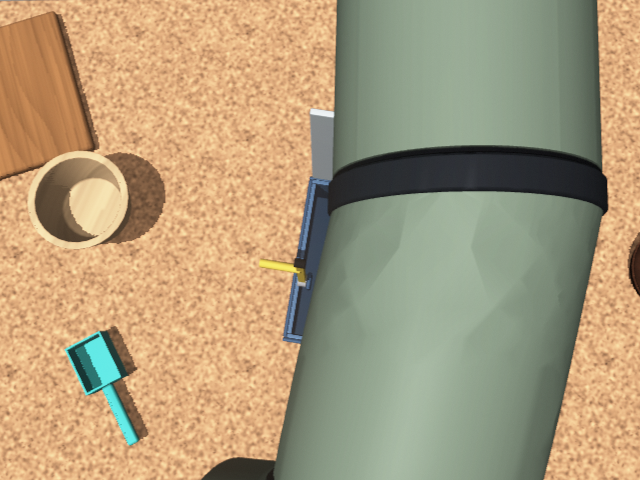

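The stay is still up (side view tip (316,230)), the lid still stands, and the arm is clear above it. Now lowering behind the lid.

Call:
{"method": "apply_moves", "body": {"commands": [{"travel": [0, 0, 0.04], "twist": [0, 0, 0], "claw": 0.0}, {"travel": [0, 0, 0.08], "twist": [0, 0, 0], "claw": 0.0}, {"travel": [0, 0, 0.12], "twist": [0, 0, 0], "claw": 0.0}, {"travel": [0, 0, 0.147], "twist": [0, 0, 0], "claw": 0.0}, {"travel": [0, 0, 0.147], "twist": [0, 0, 0], "claw": 0.0}]}}

```text
clock: 7.35
position: [0.7006, 0.0467, 0.2997]
tool_rot: [-3.137, 0.001, 1.394]
force: [-0.8, -0.3, 0.1]
grip_width: 0.0002
```

Call:
{"method": "apply_moves", "body": {"commands": [{"travel": [0, -0.01, 0], "twist": [0, 0, 0], "claw": 0.0}, {"travel": [0, -0.02, 0], "twist": [0, 0, 0], "claw": 0.0}, {"travel": [0, -0.03, 0], "twist": [0, 0, 0], "claw": 0.0}, {"travel": [0, -0.04, 0], "twist": [0, 0, 0], "claw": 0.0}, {"travel": [0, -0.05, 0], "twist": [0, 0, 0], "claw": 0.0}, {"travel": [0, -0.06, 0], "twist": [0, 0, 0], "claw": 0.0}, {"travel": [0, -0.07, 0], "twist": [0, 0, 0], "claw": 0.0}, {"travel": [0, -0.08, 0], "twist": [0, 0, 0], "claw": 0.0}]}}

```text
clock: 8.15
position: [0.6239, 0.0597, 0.3047]
tool_rot: [3.139, -0.001, 1.393]
force: [2.1, 0.9, 1.2]
grip_width: 0.0003
```

```bash
python3 - <<'E'
from h import *
from workcell import bot
st=bot.observe(); print(bx(st["position"]),st["force"].round(1))
for n in("side",):
    f=bot.grab_frame(n); cv2.imwrite(f"pics/j_{n}.png",f["frame"])
E
```

```text
[0.11466827 0.06035538 0.30470347] [2.1 0.9 1.2]
```

View pics/j_side.png

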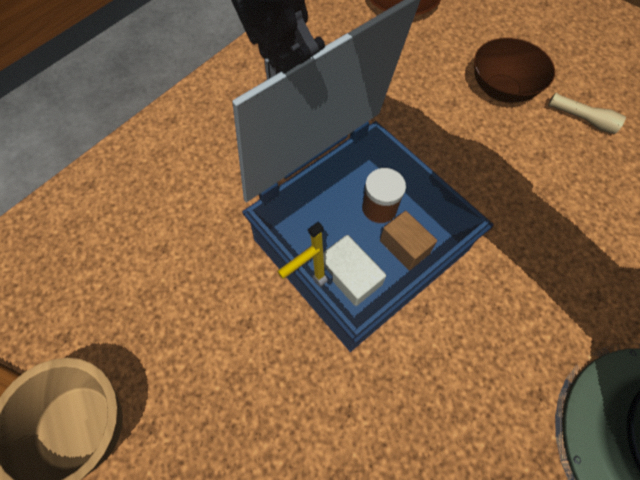

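The lid is tipping (edge corner now about (240,100)) under a gentle push of about 2 N. Continuing.

Call:
{"method": "apply_moves", "body": {"commands": [{"travel": [0, -0.008, 0.002], "twist": [0, 0, 0], "claw": 0.0}, {"travel": [0, -0.016, 0.004], "twist": [0, 0, 0], "claw": 0.0}, {"travel": [0, -0.024, 0.006], "twist": [0, 0, 0], "claw": 0.0}, {"travel": [0, -0.032, 0.008], "twist": [0, 0, 0], "claw": 0.0}, {"travel": [0, -0.04, 0.009], "twist": [0, 0, 0], "claw": 0.0}, {"travel": [0, -0.048, 0.01], "twist": [0, 0, 0], "claw": 0.0}, {"travel": [0, -0.056, 0.011], "twist": [0, 0, 0], "claw": 0.0}]}}

```text
clock: 8.9
position: [0.5683, 0.0688, 0.2916]
tool_rot: [3.141, 0.001, 1.392]
force: [0.5, 0.5, 0.3]
grip_width: -0.0005
```

```bash
python3 - <<'E'
from h import *
from workcell import bot
st=bot.observe(); print(bx(st["position"]),st["force"].round(1))
for n in("side",):
    f=bot.grab_frame(n); cv2.imwrite(f"pics/k_{n}.png",f["frame"])
E
```

```text
[0.05835307 0.05948151 0.29155504] [0.5 0.5 0.3]
```

View pics/k_side.png

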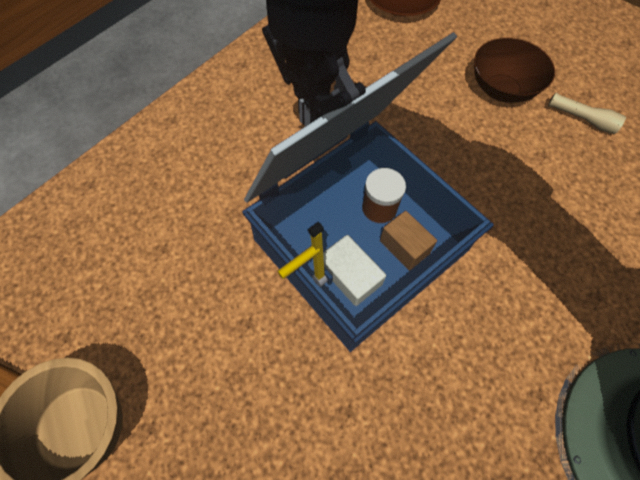

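The lid is well tipped (edge corner about (270,150)), with the stay still up. Pushing a bit more.

Call:
{"method": "apply_moves", "body": {"commands": [{"travel": [0, -0.008, 0], "twist": [0, 0, 0], "claw": 0.0}, {"travel": [0, -0.016, 0], "twist": [0, 0, 0], "claw": 0.0}, {"travel": [0, -0.022, 0], "twist": [0, 0, 0], "claw": 0.0}]}}

```text
clock: 9.25
position: [0.5466, 0.0728, 0.2917]
tool_rot: [3.141, 0.001, 1.392]
force: [0.2, -0.1, 0.3]
grip_width: -0.0003
```

```bash
python3 - <<'E'
from h import *
from workcell import bot
st=bot.observe(); print(bx(st["position"]),st["force"].round(1))
for n in("side",):
    f=bot.grab_frame(n); cv2.imwrite(f"pics/l_{n}.png",f["frame"])
E
```

```text
[0.03631097 0.05947774 0.29168671] [ 0.2 -0.1  0.3]
```

View pics/l_side.png

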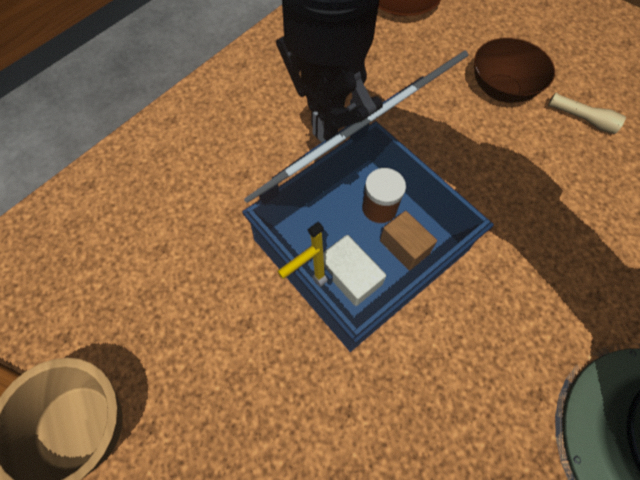

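The lid is now edge-on in the side view (about 1 rad), and the force is near zero. Continuing slowly.

Call:
{"method": "apply_moves", "body": {"commands": [{"travel": [0, -0.008, 0], "twist": [0, 0, 0], "claw": 0.0}, {"travel": [0, -0.016, 0], "twist": [0, 0, 0], "claw": 0.0}, {"travel": [0, -0.016, 0], "twist": [0, 0, 0], "claw": 0.0}, {"travel": [0, -0.016, 0], "twist": [0, 0, 0], "claw": 0.0}]}}

```text
clock: 9.7
position: [0.5315, 0.0756, 0.2918]
tool_rot: [3.141, 0.001, 1.392]
force: [-0.5, 0.0, -0.3]
grip_width: 0.0001
```

```bash
python3 - <<'E'
from h import *
from workcell import bot
st=bot.observe(); print(bx(st["position"]),st["force"].round(1))
for n in("side","top"):
    f=bot.grab_frame(n); cv2.imwrite(f"pics/m_{n}.png",f["frame"])
E
```

```text
[0.02096514 0.05962057 0.29180569] [-0.5  0.  -0.3]
```

View pics/m_side.png

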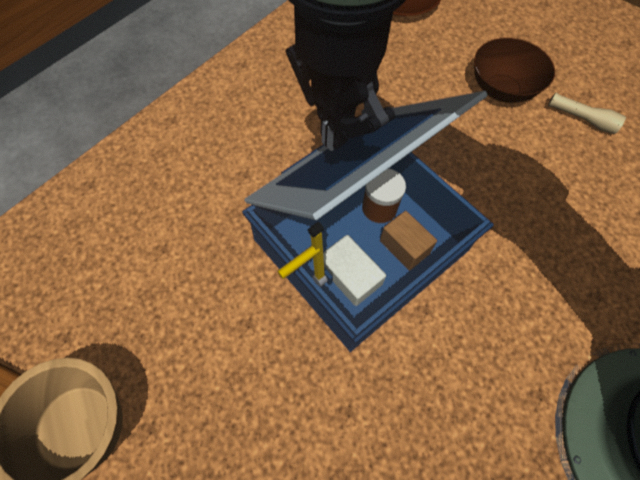

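The lid has come down: edge corner at (318,215), at the stay tip (318,230). Raising the tool clear.

Call:
{"method": "apply_moves", "body": {"commands": [{"travel": [0, 0, -0.03], "twist": [0, 0, 0], "claw": 0.0}, {"travel": [0, 0, -0.07], "twist": [0, 0, 0], "claw": 0.0}, {"travel": [0, 0, -0.1], "twist": [0, 0, 0], "claw": 0.0}, {"travel": [0.05, 0, -0.12], "twist": [0, 0, 0], "claw": 0.0}, {"travel": [0.1, 0, -0.12], "twist": [0, 0, 0], "claw": 0.0}, {"travel": [0.15, 0, -0.12], "twist": [0, 0, 0], "claw": 0.0}, {"travel": [0.2, 0, -0.12], "twist": [0, 0, 0], "claw": 0.0}, {"travel": [0.25, 0, -0.12], "twist": [0, 0, 0], "claw": 0.0}, {"travel": [0.3, 0, -0.12], "twist": [0, 0, 0], "claw": 0.0}, {"travel": [0.3, 0, -0.12], "twist": [0, 0, 0], "claw": 0.0}]}}

```text
clock: 10.8
position: [0.5837, 0.3776, 0.4086]
tool_rot: [-3.139, 0.002, 1.399]
force: [-1.1, -0.2, -1.8]
grip_width: -0.0003
```

```bash
python3 - <<'E'
from h import *
from workcell import bot
for n in("side","top"):
    f=bot.grab_frame(n); cv2.imwrite(f"pics/n_{n}.png",f["frame"])
    for y in (.13,-.13):
      for a in(.66,.74,.84):
        print(n,y,a,proj(f,w([.12-.225*np.cos(a),y,.122+.225*np.sin(a)])).round(1))
print(bot.observe()["force"].round(1))
E
```

```text
side 0.13 0.66 [329.7 245.7]
side 0.13 0.74 [322.8 231.8]
side 0.13 0.84 [312.8 213.5]
side -0.13 0.66 [495.5 120.9]
side -0.13 0.74 [492.  107.1]
side -0.13 0.84 [486.1  89.5]
top 0.13 0.66 [287.1 285.8]
top 0.13 0.74 [288.  275.4]
top 0.13 0.84 [289.4 260.8]
top -0.13 0.66 [498.9 319.9]
top -0.13 0.74 [503.2 309.9]
top -0.13 0.84 [508.6 295.9]
[ 1.  -1.4  0.4]
```

View pics/n_side.png

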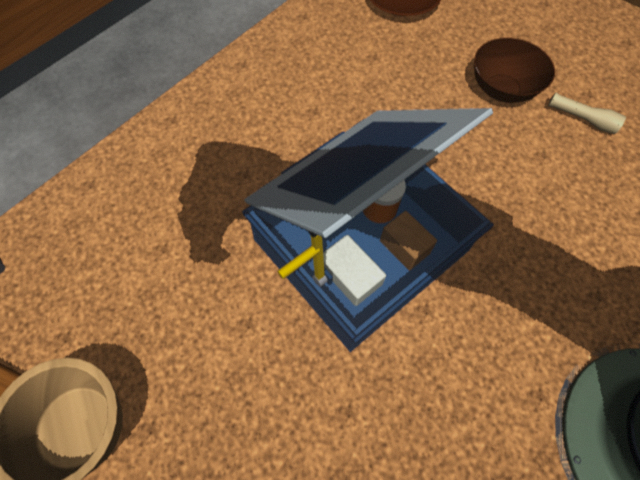

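View pics/n_top.png

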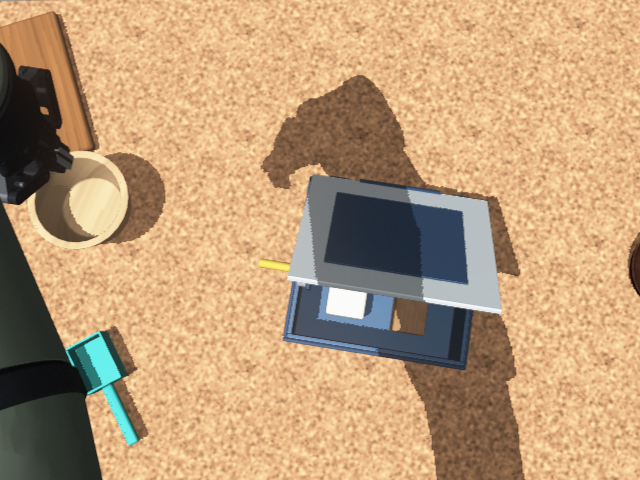

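The lid edge corners at (325,234) and (491,111) side, and (289,277) and (500,309) top, match about 0.74 rad. I'll wait half a second and check that it's still before handing in.

Call:
{"method": "apply_moves", "body": {"commands": [{"travel": [0, 0, 0], "twist": [0, 0, 0], "claw": 0.0}, {"travel": [0, 0, 0], "twist": [0, 0, 0], "claw": 0.0}, {"travel": [0, 0, 0], "twist": [0, 0, 0], "claw": 0.0}, {"travel": [0, 0, 0], "twist": [0, 0, 0], "claw": 0.0}, {"travel": [0, 0, 0], "twist": [0, 0, 0], "claw": 0.0}]}}

```text
clock: 11.4
position: [0.5849, 0.3705, 0.4117]
tool_rot: [3.141, 0.0, 1.392]
force: [0.3, 0.0, 0.9]
grip_width: 0.0003
```

```bash
python3 - <<'E'
from h import *
from workcell import bot
for n in("side","top"):
    f=bot.grab_frame(n); a=cv2.imread(f"pics/n_{n}.png")
    d=cv2.absdiff(a,f["frame"]).max(2)[100:370,240:510]; print(n,(d>40).sum(),d.max())
    s=bot.observe(); m=yellow(f["frame"]); print(s["clock"],cv2.boundingRect(cv2.connectedComponents(m)[1].clip(0,1).astype(np.uint8)))
print(s["position"],s["force"],abs(s["qd"]).max()); bot.job_done()
E
```

```text
side 1129 105
11.45 (278, 235, 46, 44)
top 1350 113
11.5 (259, 259, 31, 13)
[0.58485056 0.37070622 0.41156066] [ 0.54802067 -0.11877773  0.40965281] 0.0023694741894071895
the job is handed in; nothing more can be done
```

The job is handed in at about 11.5 s of the 48 s allowed. As far as the images show, the lid is resting on the raised stay.

I gripped the stay's side pin, swung it up until I felt the stop, and let go. Then I pushed the lid forward from behind with shut fingers until it sank onto the stay, and withdrew the arm.

**Stay:** Right after release its tip was within 1 px of where it should be at 1.48 rad in the side view. Triangulating the pin gave about 1.51, which agrees within measurement error. The yellow parts were still raised in the last pictures.

**Lid:** The corners of its edge fit about 0.73–0.74 rad in both views.

**Robot:** The gripper was about 0.25 m to the side and above at the end. The wrist force was under 1 N, and the arm was still. The highest force reading I saw was about 28 N, while holding the pin.

**One check not clean:** Comparing pictures about 0.6 s apart, I found about 1,100–1,350 changed pixels around the box. That is probably the moving shadow, because the arm settled by 7 mm between them. I handed in without looking at where those pixels were, so that comparison doesn't prove on its own that the lid was motionless.

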